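# Put the press stamps back in their nests

### The arm

A 7-joint arm with a two-finger parallel gripper is mounted at the origin on the work surface. World frame = base frame: x ahead of the robot, y to its left, z up, the work surface at z = 0. Lengths are in m, angles in rad, forces in N, time in s.
With the tool pointing down it reaches from about 0.425 to 0.825 m from the base axis. Payload 3.6 kg.
Tool frame: the origin (TCP) lies where the fingers leave the gripper's body, on its centre line; the fingertips stand 73 mm ahead of it and the grasp point (between the pads) lies 54 mm ahead of it; z points along the fingers, y is the line along which they close (so a half turn about z gives the same grasp; the last joint's range is limited). The gripper opens to 85 mm and grips with 20 to 120 N. Pads are 22 mm wide; open, the fingers measure 114 mm over their backs; the gripper's body (76 mm by 85 mm) begins 54 mm behind the grasp point. The pads swing forward as they close: fully open they stand 13 mm farther back than shut.
Start: joints at [1.198, 0.615, -0.013, 1.423, 0.008, 1.103, -0.04], TCP at [0.221, -0.611, 0.304] pointing down, gripper open.
Joint ranges: [-3.12, 3.12], [-0.3, 2.06], [-1.34, 1.32], [0.26, 2.42], [-1.36, 4.5], [0.01, 1.98], [-2.84, 2.84]. Speed limits (rad/s): [2.79, 2.79, 3.14, 3.14, 3.14, 3.14, 3.14].

### API

Orientations are given as a unit quaternion [x, y, z, w].
In Python, from station import arm, snapshot, camera_info, ticket gives the robot as it stands. Calls block until the motion is done:
- arm.movep(position, orientation): joint-space move of the TCP to a pose.
- arm.line_to(position, velocity=0.15, ori=None): straight line of the TCP; ori=None keeps the orientation; velocity is the mean speed in m/s.
- arm.move_j(angles): joint-space move.
- arm.move_gripper(opening, effort=None): opening from 0.0 (shut) to 1.0 (fully open); effort is the grip in N (None keeps the last); returns when the fingers have stopped.
- arm.pause(seconds).
- arm.ik(position, orientation): joint angles nearest the present ones, or None.
- snapshot(name): name is "scene" or "side" or "wrist"; returns the picture (400x640x3 uint8, blue, green, red); there is no depth.
- camera_info(name): a dict with "fx", "fy", "cx", "cy" (pixels), "R" (3x3) and "t" (3): a world point X has camera coordinates R X + t; the wrist camera has in their place "T_tool_cam" (4x4, takes a point from camera to tool coordinates, whose origin is the TCP and whose axes are the flange's). Camera axes: x right, y down, z forward; pixel columns grow to the right and rows downward; lengths in m; the calibration is good to about 2 mm. A picture is of the moment at which its call begins: read the wrist's pose just before it. camera_info takes no time and is no camera call.
A pose or a line that the arm cannot do raises arm.MotionError and nothing moves.
- ticket.finish_job(): hands the job in; it is judged then, once.
Readings, each from a call of its own:
- arm.read_time(): time.
- arm.read_joint_positions(): joint angles.
- arm.read_dq(): joint speeds.
- arm.read_effort(): joint torques, N m.
- arm.read_tool_pos(): TCP position.
- arm.read_eef_rot(): TCP orientation.
- arm.read_ft_force(): force on the tool from outside, world axes, zero at the start.
- arm.read_wrist_torque(): the same for the moment, N m.
- arm.read_opening(): opening from 0.0 (shut) to 1.0 (fully open).
- arm.read_finger_force(): force on a finger pad.
Only numpy, scipy, OpenCV 4.12 (cv2) and the standard library are available. Lean on these libraries where they do the work, as an engineer would, in place of code of your own. Each camera call takes 0.05 s, during which the arm holds its last target. There are 200 camera calls.

### The job

Clear up the glass-pressing bench: put each of the four metal press stamps into the plywood nest whose recess has the shape and size of its foot, so that it stands upright and flat on the floor of that nest. Set the stamps down, do not drop or throw them, and leave the glass tumbler and the glass vase where they stand.

Things in the scene. Friction and masses are not known exactly. Their poses are not given: they have to be found in the camera images.
- stamp_big_round: Press stamp, loose, standing upright: bright steel foot 34 mm high whose outline is a disc 66 mm in diameter; from its middle rises a square, darker steel shank, 24 x 24 mm with faces square to the stamp's x and y, to 80 mm above the underside. Weighs about 0.2 to 0.5 kg. Origin: centre of the underside, z up.
- stamp_small_round: Press stamp, loose, standing upright: bright steel foot 34 mm high whose outline is a disc 40 mm in diameter; from its middle rises a square, darker steel shank, 24 x 24 mm with faces square to the stamp's x and y, to 80 mm above the underside. Weighs about 0.2 to 0.5 kg. Origin: centre of the underside, z up.
- stamp_square: Press stamp, loose, standing upright: bright steel foot 34 mm high whose outline is a square 52 x 52 mm; from its middle rises a square, darker steel shank, 24 x 24 mm with faces square to the stamp's x and y, to 80 mm above the underside. Weighs about 0.2 to 0.5 kg. Origin: centre of the underside, z up.
- stamp_bar: Press stamp, loose, standing upright: bright steel foot 34 mm high whose outline is an oblong 80 mm along its x by 32 mm along its y; from its middle rises a square, darker steel shank, 24 x 24 mm with faces square to the stamp's x and y, to 80 mm above the underside. Weighs about 0.2 to 0.5 kg. Origin: centre of the underside, z up.
- nest_big_round: Plywood nest, fixed to the bench, for the big round stamp: round open tray, 98 mm across outside, recess 82 mm across, walls 8 mm thick, rim 22 mm above the bench, its inner floor 6 mm above the bench; leaves 8 mm of play all round the stamp that belongs in it. Origin: centre of the underside, on the bench, z up.
- nest_small_round: Plywood nest, fixed to the bench, for the small round stamp: round open tray, 72 mm across outside, recess 56 mm across, walls 8 mm thick, rim 22 mm above the bench, its inner floor 6 mm above the bench; leaves 8 mm of play all round the stamp that belongs in it. Origin: centre of the underside, on the bench, z up.
- nest_square: Plywood nest, fixed to the bench, for the square stamp: square open tray, 84 x 84 mm outside, recess 68 x 68 mm, walls 8 mm thick, rim 22 mm above the bench, its inner floor 8 mm above the bench; leaves 8 mm of play all round the stamp that belongs in it. Origin: centre of the underside, on the bench, z up.
- nest_bar: Plywood nest, fixed to the bench, for the bar stamp: oblong open tray, 112 mm along its x by 64 mm along its y outside, recess 96 x 48 mm, walls 8 mm thick, rim 22 mm above the bench, its inner floor 8 mm above the bench; leaves 8 mm of play all round the stamp that belongs in it. Origin: centre of the underside, on the bench, z up.
- tumbler: Clear glass tumbler, loose, open at the top, 68 mm across, 85 mm tall. Origin: centre of the underside, z up. To be left alone.
- vase: Small amber glass vase, loose, bulbous, up to 68 mm across, 95 mm tall. Origin: centre of the underside, z up. To be left alone.
Mind the look-alikes: they are no part of the job. Leave any green or red look-alike of the stamp_square alone.

How it is judged:
At the end, for the whole second after the job is handed in: Each stamp stands at rest in the nest of its own shape and size: its centre within 12.5 mm of the nest's centre, its underside no more than 3 mm above the nest's inner floor, tilted less than 0.08 rad (horizontal distance between stamp_big_round and nest_big_round below 0.0125 m and z of stamp_big_round in the frame of nest_big_round below 0.009 m and angle between each of stamp_big_round, stamp_small_round, stamp_square, stamp_bar's own z axis and vertical below 0.08 rad and linear speed of each of stamp_big_round, stamp_small_round, stamp_square, stamp_bar below 0.02 m/s and horizontal distance between stamp_small_round and nest_small_round below 0.0125 m and z of stamp_small_round in the frame of nest_small_round below 0.009 m and horizontal distance between stamp_square and nest_square below 0.0125 m and z of stamp_square in the frame of nest_square below 0.011 m and horizontal distance between stamp_bar and nest_bar below 0.0125 m and z of stamp_bar in the frame of nest_bar below 0.011 m); the robot touches nothing.
It fails at once if a stamp is dropped or thrown (moves faster than 0.65 m/s, a fall of about 20 mm, while not touched by the fingers) ((contact force between the fingers and stamp_big_round below 0.5 N and linear speed of stamp_big_round above 0.65 m/s) or (contact force between the fingers and stamp_small_round below 0.5 N and linear speed of stamp_small_round above 0.65 m/s) or (contact force between the fingers and stamp_square below 0.5 N and linear speed of stamp_square above 0.65 m/s) or (contact force between the fingers and stamp_bar below 0.5 N and linear speed of stamp_bar above 0.65 m/s)).
It fails at once if the tumbler or the vase is moved by more than 30 mm or tilted by more than 0.35 rad ((distance of tumbler from where it was at the start of the episode above 0.03 m or angle between tumbler's own z axis and vertical above 0.35 rad) or (distance of vase from where it was at the start of the episode above 0.03 m or angle between vase's own z axis and vertical above 0.35 rad)).
It also fails if it takes over 104 s, if anything falls off the work surface, if the arm or the gripper's body presses on something with over 40 N, if the wrist force passes 120 N, or if a joint passes its speed limit or range.

## Working session

There is one attempt and no reset: what is moved stays moved. The work goes in short steps, each a Python script; the robot and the scene stay as the last script left them, time stands still between calls to the robot, and variables do not carry over. Pictures are saved under pics/ and viewed, at most 14 in all, crops included, and the job is handed in when it is done.

```bash
mkdir -p pics; ls
python3 - <<'E'
from station import arm,snapshot,camera_info
import cv2
for n in("scene","side","wrist"):
    cv2.imwrite(f"pics/{n}0.png",snapshot(n)); print(n,camera_info(n))
print(arm.read_tool_pos(),arm.read_eef_rot(),arm.read_time())
E
```

```text
pics
scene {'fx': 396.04429830217214, 'fy': 396.04429830217214, 'cx': 318.19418785266924, 'cy': 203.57798708597045, 'R': array([[ 0.79215963,  0.60985853,  0.02357325],
       [ 0.40472615, -0.4960137 , -0.76822337],
       [-0.45681492,  0.61809625, -0.63974772]]), 't': array([-0.46018406, -0.19754677,  1.37121822])}
side {'fx': 474.3959251920676, 'fy': 474.3959251920676, 'cx': 320.4463287307804, 'cy': 196.84440117863167, 'R': array([[-0.88733392, -0.46064371,  0.02111607],
       [-0.27726075,  0.49637476, -0.82264122],
       [ 0.36846302, -0.73581211, -0.56816858]]), 't': array([0.47960608, 0.18294016, 1.17192562])}
wrist {'fx': 290.745112813785, 'fy': 290.745112813785, 'cx': 318.46796357399126, 'cy': 200.83140686784284, 'T_tool_cam': array([[ 2.20143832e-04, -9.53138023e-01, -3.02535719e-01,
         7.69793194e-02],
       [ 9.99999960e-01,  1.55483589e-04,  2.37811596e-04,
        -1.49197317e-05],
       [-1.79627935e-04, -3.02535759e-01,  9.53138018e-01,
        -6.93234497e-02],
       [ 0.00000000e+00,  0.00000000e+00,  0.00000000e+00,
         1.00000000e+00]])}
[ 0.2207864  -0.61088237  0.30297859] [ 9.85001280e-01  1.72544078e-01 -1.88861419e-04 -9.91749103e-04] 0.15
```

View pics/scene0.png

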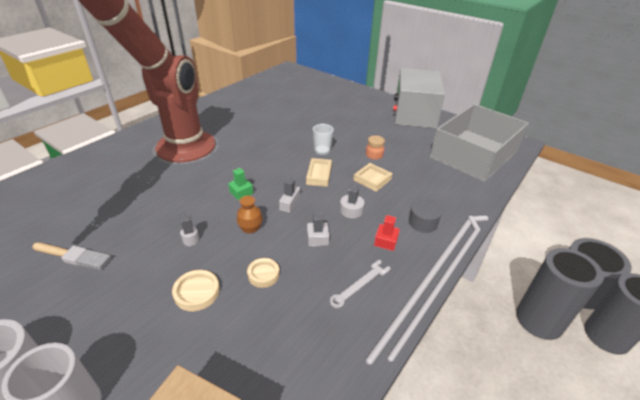

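View pics/side0.png

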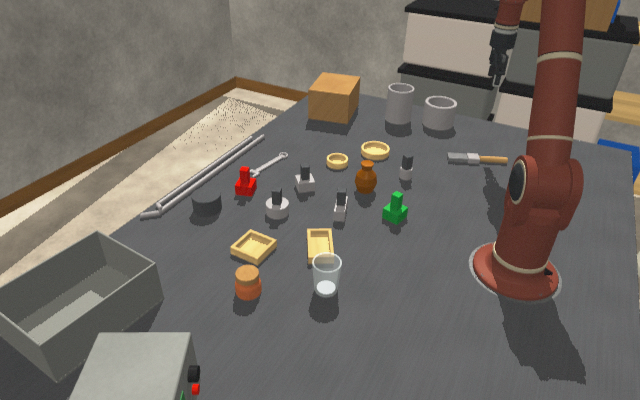

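View pics/wrist0.png

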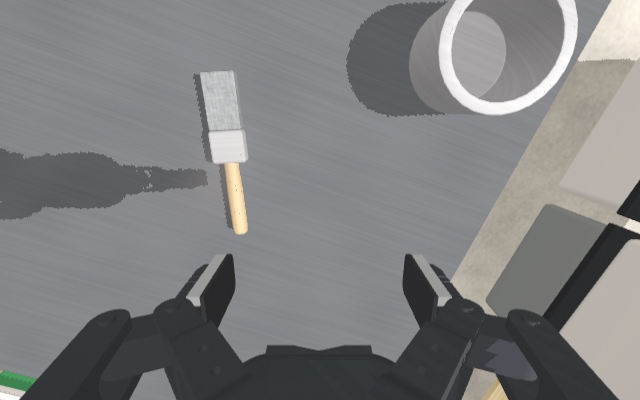

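The scene view shows these stamps: small round (190,235), bar (290,195), square (318,232) and big round (352,203). The nests are at: bar (319,172), square (373,177), big round (196,290) and small round (263,272). The vase is at (249,215) and the tumbler at (322,138). I'll get rough positions by ray casting.

```bash
cat > h.py <<'E'
from station import arm,snapshot,camera_info,ticket
import numpy as np,cv2
from scipy.spatial.transform import Rotation as Ro
def cam(n):
    c=camera_info(n)
    if n=="wrist":
        T=np.eye(4);T[:3,:3]=Ro.from_quat(arm.read_eef_rot()).as_matrix();T[:3,3]=arm.read_tool_pos()
        W=T@c["T_tool_cam"]; c["R"]=W[:3,:3].T; c["t"]=-W[:3,:3].T@W[:3,3]
    return c
def cast(c,uv,z):
    uv=np.atleast_2d(np.asarray(uv,float))
    d=np.c_[(uv[:,0]-c["cx"])/c["fx"],(uv[:,1]-c["cy"])/c["fy"],np.ones(len(uv))]@c["R"]
    o=-c["R"].T@c["t"]
    return (o+d*((z-o[2])/d[:,2])[:,None])[:,:2]
def down(yaw): # tool x axis at angle yaw in world, z down
    return (Ro.from_euler('z',yaw)*Ro.from_euler('x',np.pi)).as_quat()
E
python3 - <<'E'
from h import *
P={"scene":dict(sr=(190,240,0.0),bar=(289,203,0),sq=(318,238,0.017),br=(352,208,.017),nbar=(319,172,.015),nsq=(373,177,.015),nbr=(196,289,.02),nsr=(263,272,.02),vase=(249,228,0),tumb=(322,150,0),green=(241,190,0.02),red=(388,238,.02),pot=(375,155,0)),
"side":dict(sr=(405,176,.0),bar=(341,213,.017),sq=(305,185,.017),br=(277,209,.017),nbar=(320,246,.015),nsq=(254,247,.015),nbr=(375,150,.02),nsr=(337,160,.02),vase=(366,188,0),tumb=(326,290,0),green=(395,213,.02))}
for n in P:
    c=cam(n)
    for k,(u,v,z) in P[n].items(): print(n,k,cast(c,(u,v),z)[0].round(3))
print(Ro.from_quat(arm.read_eef_rot()).as_matrix().round(2))
for x,y,z in((.5,0,.45),(.5,.1,.4),(.5,-.15,.4),(.5,-.1,.35)):
  for w in(0,1.57,-1.57,3.14):
    print(x,y,z,w,arm.ik((x,y,z),down(w)) is not None)
E
```

```text
scene sr [ 0.378 -0.28 ]
scene bar [ 0.478 -0.005]
scene sq [ 0.641 -0.08 ]
scene br [0.643 0.075]
scene nbar [0.463 0.157]
scene nsq [0.609 0.242]
scene nbr [ 0.53 -0.38]
scene nsr [ 0.612 -0.252]
scene vase [ 0.463 -0.153]
scene tumb [0.378 0.285]
scene green [ 0.346 -0.067]
scene red [0.783 0.031]
scene pot [0.537 0.376]
side sr [ 0.384 -0.289]
side bar [0.47  0.013]
side sq [ 0.626 -0.063]
side br [0.635 0.083]
side nbar [0.457 0.164]
side nsq [0.602 0.248]
side nbr [ 0.521 -0.367]
side nsr [ 0.605 -0.242]
side vase [ 0.467 -0.163]
side tumb [0.38  0.281]
side green [ 0.336 -0.057]
[[ 0.94  0.34 -0.  ]
 [ 0.34 -0.94  0.  ]
 [-0.   -0.   -1.  ]]
0.5 0 0.45 0 True
0.5 0 0.45 1.57 True
0.5 0 0.45 -1.57 True
0.5 0 0.45 3.14 True
0.5 0.1 0.4 0 True
0.5 0.1 0.4 1.57 True
0.5 0.1 0.4 -1.57 True
0.5 0.1 0.4 3.14 True
0.5 -0.15 0.4 0 True
0.5 -0.15 0.4 1.57 True
0.5 -0.15 0.4 -1.57 True
0.5 -0.15 0.4 3.14 True
0.5 -0.1 0.35 0 True
0.5 -0.1 0.35 1.57 True
0.5 -0.1 0.35 -1.57 True
0.5 -0.1 0.35 3.14 True
```

```bash
cat >> h.py <<'E'
import pickle
def shot(name):
    c=cam("wrist"); im=snapshot("wrist"); cv2.imwrite(f"pics/{name}.png",im); pickle.dump(c,open(f"pics/{name}.pkl","wb")); return c,im
def load(name): return pickle.load(open(f"pics/{name}.pkl","rb")),cv2.imread(f"pics/{name}.png")
E
python3 - <<'E'
from h import *
arm.movep((.47,-.2,.36),down(0)); arm.pause(.3); shot("wa")
arm.movep((.47,.09,.36),down(0)); arm.pause(.3); shot("wb")
print(arm.read_time(),arm.read_joint_positions())
E
```

```text
3.7333 [-0.09839209  0.2957585  -0.17898203  1.81019172  0.06031357  1.04095528
 -1.87261327]
```

View pics/wa.png

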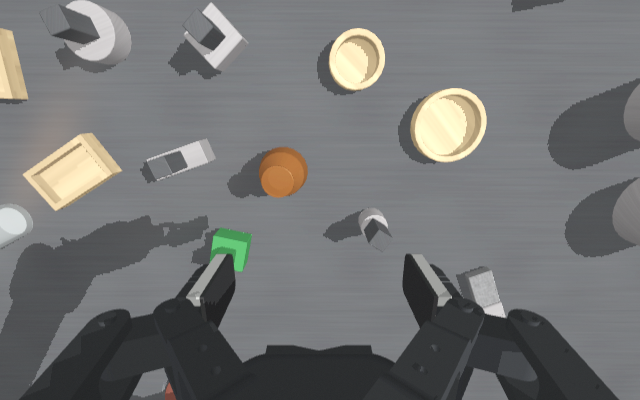

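View pics/wb.png

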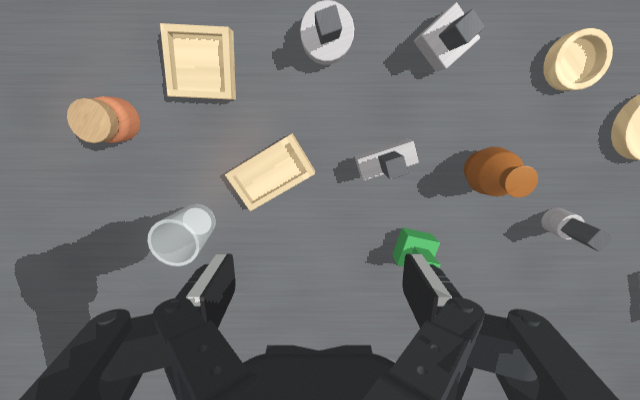

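View wa shows the vase (282,172), small round stamp (375,225), small nest (357,60) and big round nest (449,125). View wb shows the square nest (198,62), bar nest (270,172), big round stamp (327,32), square stamp (448,38), bar stamp (388,160) and tumbler (182,235). Next I'll measure the nests by colour mask and zoom in on the stamps.

Run:
```python
from h import *
for n,seeds in(("wa",dict(nsr=(357,30,357,60),nbr=(449,90,449,125),nbar=(0,0,72,172))),("wb",dict(nsq=(0,0,198,62),nbar=(0,0,270,172),nsr=(0,0,578,60)))):
    c,im=load(n); hsv=cv2.cvtColor(im,cv2.COLOR_BGR2HSV)
    m=cv2.inRange(hsv,(10,50,110),(32,160,255)); m=cv2.morphologyEx(m,cv2.MORPH_CLOSE,np.ones((3,3)))
    cs,_=cv2.findContours(m,cv2.RETR_EXTERNAL,cv2.CHAIN_APPROX_NONE)
    for k,s in seeds.items():
        p=s[2:]
        cc=[q for q in cs if cv2.contourArea(q)>200 and cv2.pointPolygonTest(cv2.convexHull(q),tuple(map(float,p)),False)>=0]
        for q in cc:
            w=(cast(c,cv2.convexHull(q)[:,0],.011)*1000).astype(np.float32)
            (x,y),wh,a=cv2.minAreaRect(w); M=cv2.moments(w[:,None])
            print(n,k,"rect",round(x,1),round(y,1),np.round(wh,1),round(a,1),"mom",round(M['m10']/M['m00'],1),round(M['m01']/M['m00'],1))
t=[]
for n,(u,v) in(("wa",(328,185)),("wb",(338,122)),("wb",(280,0)),("wb",(400,0))):
    im=load(n)[1][v:v+75,u:u+100]; t.append(cv2.resize(im,None,fx=4,fy=4,interpolation=cv2.INTER_CUBIC))
cv2.imwrite("pics/m.png",np.vstack([np.hstack(t[:2]),np.hstack(t[2:])]))
```

```text
wa nsr rect 607.4 -250.8 [73.8 72.2] 0.6 mom 607.3 -250.4
wa nbr rect 523.7 -381.2 [105.5  98.6] 90.0 mom 523.8 -381.4
wa nbar rect 458.6 160.5 [ 70.  130.7] 30.2 mom 458.5 160.4
wb nsq rect 605.1 245.4 [92.7 87.5] 87.3 mom 605.1 245.5
wb nbar rect 456.9 160.3 [ 67.3 118.2] 30.3 mom 456.9 160.2
wb nsr rect 607.5 -250.2 [73.1 87.6] 3.8 mom 606.8 -250.7
```

View pics/m.png

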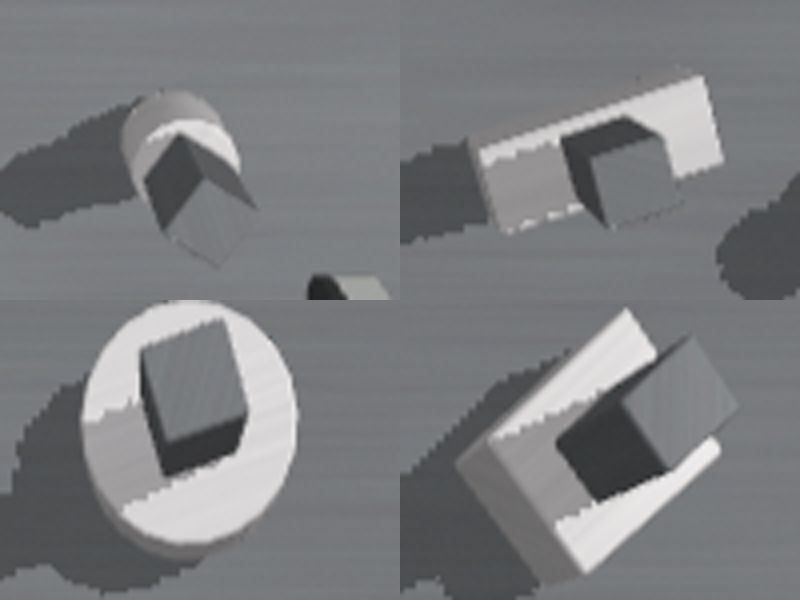

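The zoom shows each stamp's shank-top quad clearly. I'll cast those corners onto z = 0.08.

Run:
```python
from h import *
Q=dict(sr=("wa",328,185,0,0,[(207,180),(258,209),(217,268),(163,232)]),
bar=("wb",338,122,400,0,[(590,157),(663,136),(684,202),(610,228)]),
br=("wb",280,0,0,300,[(140,350),(222,318),(247,412),(168,442)]),
sq=("wb",400,0,400,300,[(692,336),(740,405),(670,470),(624,400)]))
for k,(n,u,v,a,b,p) in Q.items():
    c=load(n)[0]; p=np.array(p,float)
    w=cast(c,np.c_[u+(p[:,0]-a+.5)/4-.5,v+(p[:,1]-b+.5)/4-.5],.08)*1000
    e=np.roll(w,-1,0)-w
    print(k,w.mean(0).round(1),"edge len",np.linalg.norm(e,axis=1).round(1),"ang",(np.degrees(np.arctan2(e[:,1],e[:,0]))%90).round(1))
c=load("wb")[0]
print("bar foot long edge",cast(c,[(338+(482-400)/4,122+160/4),(338+(700-400)/4,122+77/4)],.034), "sq foot edge",cast(c,[(400+(490-400)/4,(440-300)/4),(400+(630-400)/4,(310-300)/4)],.034))
c,im=load("wb"); print("sq nest inner?",cast(c,[(162,24),(234,27),(235,101),(160,99)],.022)*1000)
for n,p in(("wa",(282,172)),): print("vase",cast(load(n)[0],p,.05))
```

```text
sr [ 381.5 -282.3] edge len [20.2 24.6 22.9 22.9] ang [59.3 60.7 54.7 54.3]
bar [479.5  -6.5] edge len [22.4 21.8 23.5 23.3] ang [16.3 22.  20.2 19.2]
br [636.2  78.2] edge len [22.5 22.6 22.1 22.6] ang [18.6 17.9 18.6 19. ]
sq [630.8 -71.8] edge len [22.  22.3 22.1 21.4] ang [43.8 43.5 41.6 43.1]
bar foot long edge [[ 0.47745675  0.03393581]
 [ 0.50529622 -0.03795364]] sq foot edge [[ 0.63172457 -0.03722058]
 [ 0.66552059 -0.07466828]]
sq nest inner? [[646.8653266  281.11349168]
 [643.45959767 192.7422629 ]
 [557.00286736 199.16915277]
 [559.68020473 298.10658549]]
vase [[ 0.4666635  -0.15239459]]
```

```bash
cat >> h.py <<'E'
D=np.radians
G=.114; UP=.235
S=dict(sr=(.3815,-.2823,57),bar=(.4795,-.0065,-69),br=(.6362,.0782,18.5),sq=(.6308,-.0718,43))
N=dict(sr=(.6074,-.2506,None,.006),bar=(.4572,.1603,-59.7,.008),br=(.5237,-.3813,None,.006),sq=(.6051,.2454,-2.5,.008))
def best(p,yaws):
    """yaw whose ik keeps the last joint most central"""
    r=[(abs(q[6]),y) for y in yaws if (q:=arm.ik(p,down(D(y)))) is not None]
    return min(r)[1]
def transfer(k):
    x,y,a=S[k]; X,Y,b,f=N[k]
    rel=0 if b is None else (b-a+ (45 if k=="sq" else 90))%(90 if k=="sq" else 180)-(45 if k=="sq" else 90)
    best_y=min((max(abs(q1[6]),abs(q2[6])),yy) for yy in [a+90*i for i in range(-2,3)]
       if (q1:=arm.ik((x,y,G),down(D(yy)))) is not None and (q2:=arm.ik((X,Y,G),down(D(yy+rel)))) is not None)
    g=best_y[1]; print(k,"yaw",g,"rel",rel,"j7",best_y[0])
    arm.move_gripper(.8,60)
    arm.movep((x,y,UP),down(D(g)))
    arm.line_to((x,y,G),.12)
    arm.move_gripper(0,60); print("opening mm",85*arm.read_opening(),"pad",arm.read_finger_force(),"ft",arm.read_ft_force())
    arm.line_to((x,y,UP),.15)
    print("lifted: opening",85*arm.read_opening(),"ft",arm.read_ft_force())
    arm.movep((X,Y,UP),down(D(g+rel)))
    arm.line_to((X,Y,G+f+.015),.15)
    arm.line_to((X,Y,G+f+.001),.03)
    print("down ft",arm.read_ft_force(),"tool",arm.read_tool_pos())
    arm.move_gripper(.7); arm.pause(.2)
    shot("p_"+k)
    arm.line_to((X,Y,UP),.15)
    shot("q_"+k); print("t",arm.read_time())
E
python3 - <<'E'
from h import *
transfer("sq")
cv2.imwrite("pics/c1.png",np.hstack([cv2.resize(load(n)[1],(400,250)) for n in("p_sq","q_sq")]))
E
```

```text
sq yaw 133 rel 44.5 j7 0.46421308922025184
opening mm 22.988163459958557 pad 59.58556294441223 ft [0.10299267 0.72628187 1.91808074]
lifted: opening 23.35569368680656 ft [ 0.69179957  0.79490564 -3.63040039]
down ft [-0.3205835   1.03699606 -2.65781707] tool [0.60505565 0.24539255 0.12280901]
t 12.875
```

View pics/c1.png

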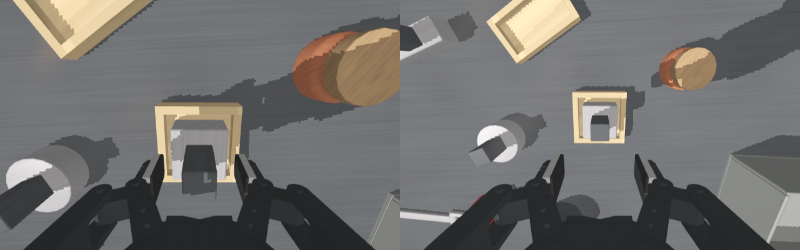

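The picture shows the square stamp seated in its nest, at (200,145) in the left half and (600,118) in the right half. I'll do the other three now.

Run:
```python
from h import *
for k in("bar","br","sr"): transfer(k)
cv2.imwrite("pics/c2.png",np.vstack([np.hstack([cv2.resize(load(n+k)[1],(400,250),interpolation=cv2.INTER_AREA) for n in("p_","q_")]) for k in("bar","br")]))
cv2.imwrite("pics/c3.png",load("q_sr")[1])
```

```text
bar yaw -249 rel 9.299999999999997 j7 0.45471723512395945
opening mm 23.652136985366155 pad 59.70591187477112 ft [-1.04361489 -1.09759084  5.44572303]
lifted: opening 23.531941396825548 ft [-0.04137857 -0.12797286 -4.39454761]
down ft [ 0.49531617  0.64960417 -3.78396902] tool [0.45714927 0.16038081 0.12290677]
t 20.575
br yaw 108.5 rel 0 j7 0.4443726598473211
opening mm 23.431951184976143 pad 60.27078866958618 ft [0.13701098 0.51975644 2.80313643]
lifted: opening 23.09408531893621 ft [-0.39220872 -1.16544352 -3.5090084 ]
down ft [ 0.49369655  0.14250859 -3.42656253] tool [ 0.52367346 -0.38125773  0.12081613]
t 29.025
sr yaw 57 rel 0 j7 0.4998354144539908
opening mm 23.200782941260687 pad 59.03745889663696 ft [-0.92676817  0.06657111  4.40351408]
lifted: opening 23.12936988690987 ft [-0.16773594  0.30732942 -1.6175993 ]
down ft [-0.32872686  0.4771372  -2.07663679] tool [ 0.60739451 -0.25054454  0.12080795]
t 36.65
```

View pics/c2.png

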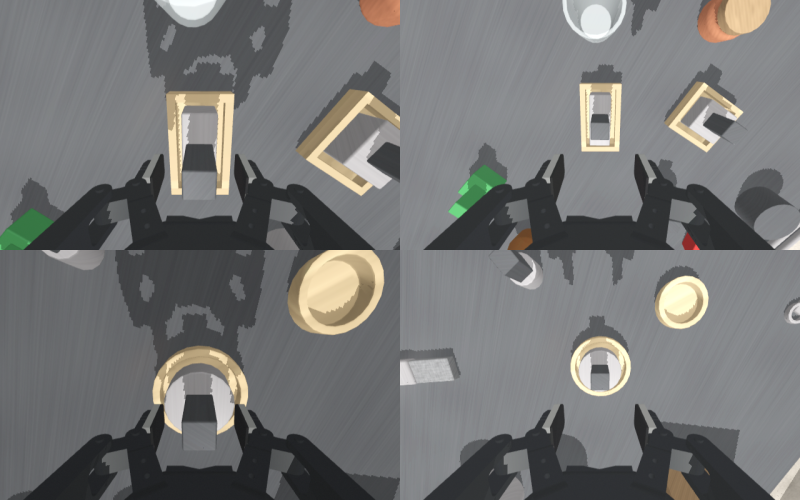

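View pics/c3.png

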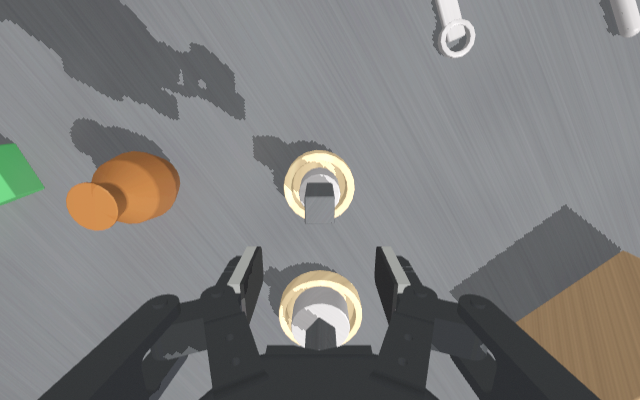

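The pictures show all four stamps upright inside their own recesses: bar (600,118), big round (600,365) and small round (319,187), with the square at (705,120). The vase at (135,187) and the tumbler at (595,20) are undisturbed. The gripper is clear of everything, so I'm handing in.

```bash
python3 -c "
from h import *
arm.pause(.3); print(ticket.finish_job())"
```

```text
the job is handed in; nothing more can be done
None
```

All four stamps are standing in their own nests, the tumbler and vase were not moved, and the job was handed in at about 37 s of the 104 s; the pass/fail result was not returned.

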